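# Put the dusted clay toys back behind the ledge rail and clip the brush away

### The job

The dusting at the cash corner is done, so put the stall back in order: lift the flower-painted clay skull and the clay donkey over the rail of the ledge on top of the cash box and stand them upright on the ledge floor in its two free gaps, the skull looking out to the customers on the far side from you, the donkey lengthwise along the ledge. They are brittle, so lower them to the floor, never drop them. Press the dusting brush by its handle down into the two spring clips of its wooden holder until it snaps fully home, let go, and leave the bell, the other toys and pots and the coin drawer as they stand.

Things in the scene. Friction and masses are not known exactly. Their poses are not given: they have to be found in the camera images.
- till: Cash box of turquoise plywood, fixed, 200 deep x 508 wide x 66 high, coin drawer in its front. Its top carries the railed ledge; behind that (+x) a fixed tray up to 95 high. Origin on the counter under the ledge's centre; x away from the robot to the customers, y along the ledge, z up; reaches from x = -64 to +136. Its yaw is within 0.12 rad of the world's.
- ledge (a point): Centre of the ledge floor, 66 above the counter, axes as the cash box. Floor 100 deep (x) by 490 long (y), with a wooden rail 8 thick and 25 high round all four sides (top 91 above the counter). The tin star stands near the middle, the little pot and the bird near the ends (about y = -212 and +212, either way round), leaving two free gaps of 125 to 165 between them, often unequal.
- skull: Clay skull painted with flowers, 72 long (x, face at +x), 62 wide (y), 70 high, 0.15 to 0.31 kg. Origin under its middle on its flat base. Widest (62 across y) at 40 above the base, x = -4: grip it there. Starts on the counter before the cash box, face within 1 rad of the world's +x.
- skull_nose (a point): Tip of the skull's nose, 36 in front of its origin and 30 up; shows which way it faces.
- donkey: Clay donkey with side baskets, 101 long (x from -48 to +53, head at +x), 74 wide over the baskets (y), ears to 115; 0.17 to 0.34 kg. Origin under its middle on the ground. Baskets (x -20 to +20) reach up to 56. Above them the body (30 wide in y, up to 64) and pack saddle (26 wide, 32 long, 62 to 82 high) can be gripped across y from above. Neck rises from x = +16. Starts at any yaw.
- brush: Dusting brush lying flat: round wooden handle of 16 diameter along x from -63 to +55, then a flat brass ferrule and bristle head, up to 42 wide and 16 thick, to x = +115; 60 g. Origin under the handle's middle, on the counter. Starts within 0.5 rad of the world's x, head away from the robot, left or right on the counter where the holder is not.
- brush_grip (a point): Point on the axis of the brush handle at its middle, 8 above the brush's origin.
- holder: Wooden brush holder, fixed: base 100 (x) x 50 (y) x 12 high, two blocks at x = -30 and +30 (each 16 along x, 34 wide, 42 high; between them 44 free, down to 12), each topped by a steel spring clip open upward. Origin under the base's centre. Left or right on the counter, x within 0.5 rad of the world's.
- holder_seat (a point): Where brush_grip lies when the brush is home: 54 above the counter, midway between the clips, handle along the holder's x, head either way. Jaws (12 along x) are 10 apart at the neck (7 above this point), 21 at the lips (15 above, 72 over the counter); pressed with some 8 to 15 N in all they open and close over the handle, which then rests on a stop. Grip it between the clips.
- candle_star: Bystander: star-shaped tin candle holder, 82 across its points, 29 high (points 4 high, cup 32 wide), on the ledge within 15 of its middle. Origin under its centre.
- little_pot: Bystander: little clay pot, 50 wide, 49 high, near one end of the ledge. Origin under its centre.
- bird: Bystander: clay bird, 64 long (x), 34 wide, 54 high, near the other end of the ledge, its x within 0.5 rad of the cash box's x. Origin under its centre.
- bell: Bystander: brass hand bell with wooden handle, 60 wide, 113 high, at one end of the cash box. Origin under its centre.
- mug: Bystander: clay mug, 62 wide, handle at +y reaching about 60 from the axis, 66 high, at the other end of the cash box. Origin under its centre.
- turtle: Bystander: clay turtle, 53 long (x), 42 wide, 26 high, on the counter between skull and donkey. Origin under its shell.
- clay_cactus: Bystander: little clay cactus in a pot, 43 wide (y), 36 deep, 72 high, on the counter between the turtle and the robot. Origin under its centre.
- drawer_knob (a point): Bystander: end of the brass knob of the coin drawer, 31 above the counter; the drawer stands open by 10 to 34 and slides.

How it is judged:
By the outcome, as a careful person would: the job done as asked, in the order asked, and still so for the second after the job is handed in, with the robot touching nothing.
It also fails if it takes over 72 s, if anything falls off the work surface, if the arm or the gripper's body presses on something with over 40 N, if the wrist force passes 120 N, or if a joint passes its speed limit or range.

### The arm

A 7-joint arm with a two-finger parallel gripper is mounted at the origin on the work surface. World frame = base frame: x ahead of the robot, y to its left, z up, the work surface at z = 0. Lengths are in m, angles in rad, forces in N, time in s.
With the tool pointing down it reaches from about 0.35 to 0.9 m from the base axis. Payload 8.1 kg.
Tool frame: the origin (TCP) lies between the finger pads; the fingertips stand ahead of it and the grasp point (between the pads) is the TCP (arm.nose_length is the z of the fingertips in the tool frame, in m); z points along the fingers, y is the line along which they close (so a half turn about z gives the same grasp; the last joint's range is limited). The gripper opens to 92 mm and grips with 3 to 60 N. Pads are 19 mm wide; open, the fingers measure 130 mm over their backs; the gripper's body (75 mm by 190 mm) begins 47 mm behind the grasp point.
Start: joints at [-1.35, 0.434, 0.025, 1.573, -0.012, 1.134, -0.075], TCP at [0.199, 0.593, 0.246] pointing down, gripper open.
Joint ranges: [-2.62, 2.62], [-0.44, 2.09], [-1.27, 1.32], [0.08, 2.57], [-1.32, 4.46], [0.12, 2], [-2.74, 2.74]. Speed limits (rad/s): [2.22, 2.22, 3.01, 3.01, 3.14, 3.14, 3.14].

### API

Orientations are given as a rotation vector (axis times angle).
In Python, from cell import sensors, optics, arm gives the robot as it stands.
- The arm moves only by the tool arm_command, never from a script. Its argument "deltas" is one flat list of numbers, 7 for each row, row after row: the turn, a rotation vector about the world's x, y, z as a fraction of full scale, then the shift along the world's x, y, z as a fraction of full scale, then the finger opening in mm, from 0 to 91.8. In form: [wx, wy, wz, dx, dy, dz, fingers, wx, wy, wz, dx, dy, dz, fingers, ...]. A call has 1 to 20 rows; each row is the pose to reach, as a shift and turn from the pose commanded when the call began; what a row does not reach only later rows make up. Full scale, the value 1, is 1 m for a shift and 90 degrees for a turn. A row lasts 1/10 s, in which the tool goes at most 50 mm and 8.59 degrees, less where a joint would pass 70% of its speed; a pose out of reach is approached as far as the arm can. A call with a number of a shift or a turn outside -1 to 1 is refused whole. A call with a gripper value outside its range is refused whole. The fingers move at their own pace and stop on an object; "force" is the grip in N (left out, the last holds). Time passes only in rows, so rows that repeat a pose let the fingers close. It gives the time, the measured TCP pose, the force, the opening and the grip force at its end, in the units of the state.
- sensors.observe(): the state, without advancing time (a new reading comes with each control period).
- optics.get_image(name): name is "scene" or "top" or "wrist"; returns the picture (400x640x3 uint8, blue, green, red); there is no depth.
- optics.calibration(name): a dict with "camera_matrix" (3x3 intrinsics, pixels), "rvec" (rotation vector, rad) and "tvec" (3), from world to camera coordinates, as OpenCV has them. Camera axes: x right, y down, z forward; pixel columns grow to the right and rows downward; lengths in m; the calibration is good to about 2 mm. A picture is of the moment at which its call begins: read the wrist's pose just before it. calibration takes no time and is no camera call; for the wrist camera it gives the pose at the moment of the call.
- arm.sign_off(): hands the job in; it is judged then, once.
The state is a dict: "clock": time; "joints": joint angles; "dq": joint speeds; "joint_efforts": joint torques, N m; "position": TCP position; "ee_rot": TCP orientation; "force": force on the tool from outside, world axes, zero at the start; "ft_torque": the same for the moment, N m; "width": opening from 0.0 (shut) to 1.0 (fully open); "gripper_force": force on a finger pad.
Only numpy, scipy, OpenCV 4.12 (cv2) and the standard library are available. Lean on these libraries where they do the work, as an engineer would, in place of code of your own. Each camera call takes 0.05 s, during which the arm holds its last target. There are 200 camera calls.

## Working session

There is one attempt and no reset: what is moved stays moved. The work goes in short steps, Python scripts to look and compute and a tool call to move; the robot and the scene stay as the last step left them, time stands still between calls to the robot, and variables do not carry over. Pictures are saved under pics/ and viewed, at most 10 in all, crops included, and the job is handed in when it is done.

Besides the shell and the picture viewer there is one more tool, called after ">>>" by a JSON object that holds its "op" and its "data", one argument or row to a line. arm_command: Moves the arm, as the interface text tells. Its arguments: {"type":"object","properties":{"deltas":{"type":"array","items":{"type":"number"}},"force":{"type":"number"}},"required":["deltas"]}

```bash
ls; mkdir -p pics; python3 - <<'E'
from cell import sensors, optics, arm
import cv2, numpy as np
print(sensors.observe()); print(arm.nose_length)
for n in ["scene","top"]:
    im=optics.get_image(n); cv2.imwrite(f"pics/{n}0.png",im)
    c=optics.calibration(n); print(n,c)
E
```

```text
pics
{'clock': 0.0, 'joints': array([-1.34960697,  0.43522339,  0.02496871,  1.57412539, -0.01163285,
        1.13400698, -0.07504921]), 'dq': array([ 0.00046721, -0.0008148 , -0.00036416, -0.00019896,  0.00014231,
        0.00012323,  0.00042863]), 'joint_efforts': array([ 5.55542488e-05, -6.67851877e+01,  9.84715931e-01, -3.14457715e+01,
       -6.06037932e-02,  4.29765531e-02,  1.59887340e-04]), 'position': array([0.19873228, 0.59203308, 0.2449337 ]), 'ee_rot': array([-5.06409986e-01, -3.10035880e+00,  2.53090754e-03]), 'force': array([ 0.2346664 ,  0.46531602, -0.82031125]), 'ft_torque': array([-0.00149144, -0.04909554, -0.02473326]), 'gripper_force': 0.0, 'width': 1.0015941702590834}
0.019
scene {'camera_matrix': array([[370.91500715,   0.        , 318.22964901],
       [  0.        , 370.91500715, 194.9113316 ],
       [  0.        ,   0.        ,   1.        ]]), 'rvec': array([ 1.50259798,  2.00663822, -0.9009015 ]), 'tvec': array([ 0.16655985, -0.29181009,  1.31172755])}
top {'camera_matrix': array([[421.02896953,   0.        , 327.24472571],
       [  0.        , 421.02896953, 196.56534542],
       [  0.        ,   0.        ,   1.        ]]), 'rvec': array([ 2.15214754, -2.0967531 ,  0.19982516]), 'tvec': array([-0.00904733,  0.53120139,  1.00885867])}
```

View pics/scene0.png

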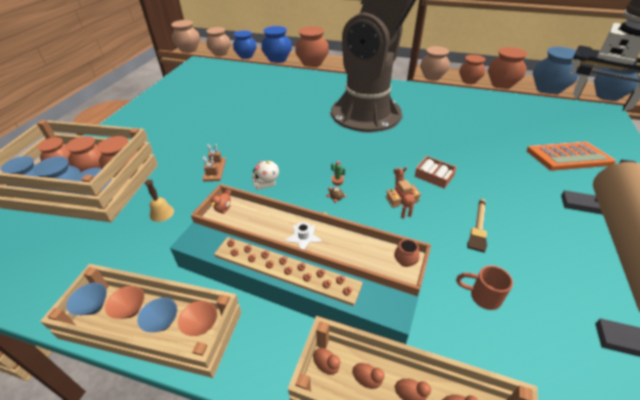

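View pics/top0.png

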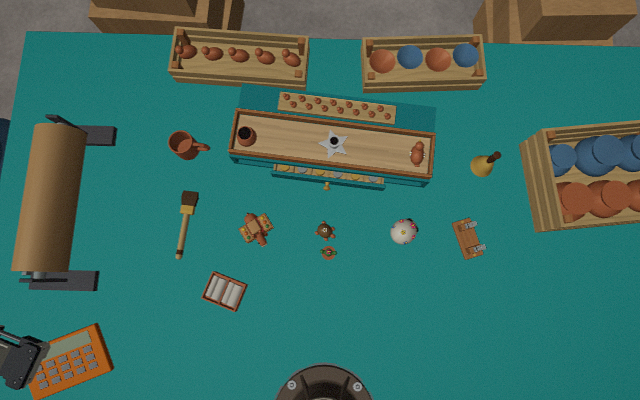

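The top view has the robot at the bottom, with +x up and +y left. Pixel positions: skull (403,232), donkey (256,228), turtle (325,230), cactus (328,253), brush (185,225, head up), holder (468,240), pot (246,136), star (334,144), bird (417,152), drawer knob (326,187), bell (483,163) and mug (183,146). The scene view shows the same layout from the customer side.

```bash
cat > h.py <<'E'
from cell import sensors, optics, arm
import cv2, numpy as np
from scipy.spatial.transform import Rotation as R
def cam(n):
    c=optics.calibration(n); return c["camera_matrix"],cv2.Rodrigues(np.array(c["rvec"]))[0],np.array(c["tvec"]).ravel()
def ray(c,uv):
    K,Rm,t=c; return -Rm.T@t, Rm.T@np.linalg.solve(K,[uv[0],uv[1],1.])
def plane(c,uv,z):
    o,d=ray(c,uv); return o+d*(z-o[2])/d[2]
def tri(c1,p1,c2,p2):
    o1,d1=ray(c1,p1);o2,d2=ray(c2,p2)
    s=np.linalg.lstsq(np.c_[d1,-d2],o2-o1,rcond=None)[0]; a=o1+s[0]*d1;b=o2+s[1]*d2
    return (a+b)/2,np.linalg.norm(a-b)
def proj(c,P): 
    K,Rm,t=c; q=(K@(Rm@np.atleast_2d(P).T+t[:,None])).T; return q[:,:2]/q[:,2:]
E
python3 - <<'E'
from h import *
np.set_printoptions(precision=3,suppress=True)
c=cam("top"); print("cam",ray(c,(0,0))[0])
for n,uv,z in [("skull",(403,232),.04),("donkey",(256,228),.07),("holder",(468,240),.03),("brush",(182,225),.008),("brushtail",(179,258),.008),("brushhead",(190,193),.01),("star",(334,146),.07),("pot",(246,136),.11),("bird",(417,153),.1),("railFL",(229,155),.091),("railFR",(433,179),.091),("railBL",(237,110),.091),("railBR",(436,127),.091),("knob",(326,187),.031),("turtle",(325,230),.02),("cactus",(328,253),.06),("bell",(483,165),.03)]:
    print(n,plane(c,uv,z))
im=cv2.imread("pics/top0.png")
cv2.imwrite("pics/crop0.png",cv2.resize(im[90:270,165:495],None,fx=2.4,fy=2.4,interpolation=cv2.INTER_CUBIC))
E
```

```text
cam [0.336 0.004 1.09 ]
skull [ 0.448 -0.187  0.04 ]
donkey [0.445 0.176 0.07 ]
holder [ 0.433 -0.352  0.03 ]
brush [0.455 0.377 0.008]
brushtail [0.37  0.377 0.008]
brushhead [0.539 0.363 0.01 ]
star [ 0.658 -0.009  0.07 ]
pot [0.664 0.206 0.11 ]
bird [ 0.636 -0.212  0.1  ]
railFL [0.621 0.249 0.091]
railFR [ 0.574 -0.252  0.091]
railBL [0.738 0.237 0.091]
railBR [ 0.707 -0.262  0.091]
knob [0.56  0.009 0.031]
turtle [0.45  0.008 0.02 ]
cactus [ 0.39  -0.001  0.06 ]
bell [ 0.629 -0.398  0.03 ]
```

View pics/crop0.png

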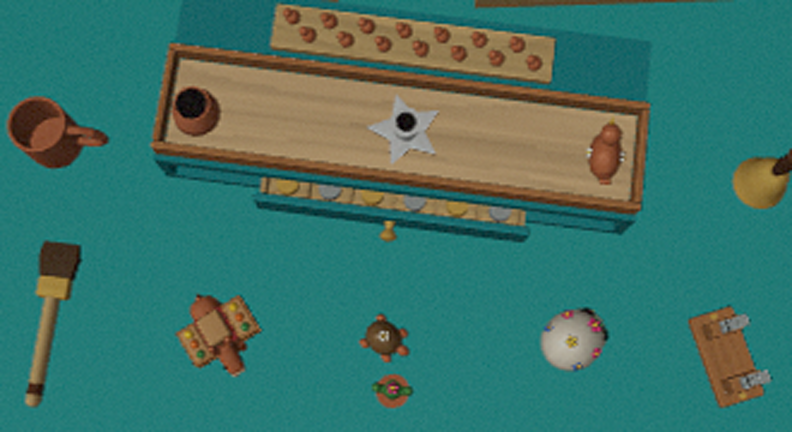

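The enlarged top crop shows the donkey's saddle near crop (215,328), with baskets at lower left and upper right. The skull's face features are on its right side, near (605,330). The holder's long axis is tilted to about (705,330)–(745,380). Next I'll check the wrist camera geometry and the tool yaw.

```bash
python3 - <<'E'
from h import *
np.set_printoptions(precision=3,suppress=True)
s=sensors.observe(); T=R.from_rotvec(s["ee_rot"]).as_matrix(); print(T)
c=cam("wrist"); o=ray(c,(0,0))[0]; print(c[0], "cam in tool",T.T@(o-s["position"]),"axes in tool (cols x,y,z)\n",T.T@c[1].T)
# rail by colour: brown dark wood; fit rect of outer rail in rectified top view at z=.091
ct=cam("top"); im=cv2.imread("pics/top0.png")
S=1000; # px/m rectified  u=(y), v=(x)
g=np.array([[0.45,0.35],[0.45,-.35],[0.85,-.35],[0.85,.35]])
src=proj(ct,np.c_[g,np.full(4,.091)]).astype(np.float32)
dst=np.float32([[0,400],[700,400],[700,0],[0,0]])
w=cv2.warpPerspective(im,cv2.getPerspectiveTransform(src,dst),(700,400),flags=cv2.INTER_CUBIC)
hsv=cv2.cvtColor(w,cv2.COLOR_BGR2HSV)
m=((hsv[...,0]<25)&(hsv[...,1]>60)&(hsv[...,2]>40)).astype(np.uint8)
m=cv2.morphologyEx(m,cv2.MORPH_OPEN,np.ones((9,9)))
cn,_=cv2.findContours(m,0,2); b=max(cn,key=cv2.contourArea)
r=cv2.minAreaRect(b); print(r, "centre", .85-r[0][1]/S, .35-r[0][0]/S)
cv2.imwrite("pics/rect0.png",w)
E
```

```text
[[-0.948  0.318 -0.   ]
 [ 0.318  0.948 -0.001]
 [-0.    -0.001 -1.   ]]
[[318.123   0.    316.163]
 [  0.    318.123 199.375]
 [  0.      0.      1.   ]] cam in tool [ 0.077 -0.001 -0.137] axes in tool (cols x,y,z)
 [[ 0.001 -0.959 -0.282]
 [ 1.     0.001  0.   ]
 [ 0.    -0.282  0.959]]
((352.82122802734375, 190.70803833007812), (504.01495361328125, 120.58565521240234), 5.974323272705078) centre 0.6592919616699219 -0.0028212280273437473
```

>>> {"op": "arm_command", "data": {
  "deltas": [0,0,0.2,0.246,-0.416,0,91,0,0,0.2,0.246,-0.416,0,91,0,0,0.2,0.246,-0.416,0,91,0,0,0.2,0.246,-0.416,0,91,0,0,0.2,0.246,-0.416,0,91,0,0,0.2,0.246,-0.416,0,91,0,0,0.2,0.246,-0.416,0,91,0,0,0.2,0.246,-0.416,0,91,0,0,0.2,0.246,-0.416,0,91,0,0,0.2,0.246,-0.416,0,91,0,0,0.2,0.246,-0.416,0,91]
}}

```text
clock: 1.2
position: [0.447, 0.1714, 0.2457]
ee_rot: [0.028, 3.141, -0.003]
force: [-0.1, 0.3, -0.1]
width: 0.991
gripper_force: 0.0
```

```bash
cat > snap.py <<'E'
import sys,pickle
from h import *
n=sys.argv[1]; s=sensors.observe(); c=cam("wrist"); im=optics.get_image("wrist")
cv2.imwrite(f"pics/{n}.png",im); pickle.dump((c,s),open(f"pics/{n}.pkl","wb"))
np.set_printoptions(precision=4,suppress=True); print(s["clock"],s["position"],R.from_rotvec(s["ee_rot"]).as_matrix()[:,1],s["joints"])
E
python3 snap.py w1
```

```text
1.2 [0.447  0.1714 0.2457] [ 0.0176  0.9998 -0.0018] [-0.6267  0.1935  0.1744  1.9283 -0.0368  1.023   1.1169]
```

View pics/w1.png

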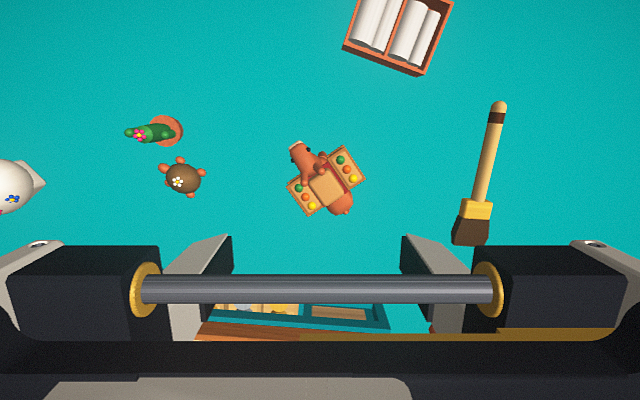

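The wrist picture (image up is toward the robot, right is +y) shows the donkey with its nose at about (293,147) and rump at (345,212), so its head points to −x−y. Its saddle is at about (327,190). The brush tail is at (500,103), the ferrule at (480,207) and the head end at (470,245). The skull is cut off at the left edge.

```bash
python3 - <<'E'
from h import *
import pickle
np.set_printoptions(precision=4,suppress=True)
c,s=pickle.load(open("pics/w1.pkl","rb")); im=cv2.imread("pics/w1.png"); hsv=cv2.cvtColor(im,cv2.COLOR_BGR2HSV)
for n,p in [("saddle",(328,190)),("saddle2",(335,183)),("rump",(345,205)),("neck",(308,160)),("basketrim",(345,150)),("handle",(490,150))]: print(n,hsv[p[1],p[0]])
box=np.zeros(hsv.shape[:2],np.uint8); box[135:225,280:375]=1
tan=((hsv[...,0]>=11)&(hsv[...,0]<=28)&(hsv[...,1]>60)&(hsv[...,1]<175)&(hsv[...,2]>120)&(box>0)).astype(np.uint8)
don=((hsv[...,0]<75)&(box>0)).astype(np.uint8)
for n,p,z in [("nose",(293,147),.085),("rump",(347,213),.05),("A",(287,190),.056),("B",(307,215),.056),("C",(342,146),.056),("D",(367,182),.056),("saddlec",(328,190),.082),("cup",(160,130),.03)]: print(n,plane(c,p,z))
print("tan rect",cv2.minAreaRect(cv2.findNonZero(tan)),tan.sum())
for n,p,z in [("btail",(500,103),.008),("bferr",(480,205),.008),("bhead",(470,243),.008)]: print(n,plane(c,p,z))
cv2.imwrite("pics/don.png",np.hstack([cv2.resize(im[130:230,275:380],None,fx=3.8,fy=3.8,interpolation=cv2.INTER_CUBIC),cv2.resize(cv2.cvtColor(tan*255,cv2.COLOR_GRAY2BGR)[130:230,275:380],None,fx=3.8,fy=3.8,interpolation=0)]))
E
```

```text
saddle [ 17 144 235]
saddle2 [ 17 149 240]
rump [  8 180 221]
neck [ 10 161 231]
basketrim [ 13 172 199]
handle [ 18 130 216]
nose [0.4063 0.1496 0.085 ]
rump [0.484  0.2039 0.05  ]
A [0.4552 0.1393 0.056 ]
B [0.4836 0.1599 0.056 ]
C [0.4097 0.1975 0.056 ]
D [0.4478 0.2241 0.056 ]
saddlec [0.449  0.1821 0.082 ]
cup [0.3924 0.0014 0.03  ]
tan rect ((325.67645263671875, 180.20587158203125), (78.23042297363281, 74.2422103881836), 4.39870548248291) 1938
btail [0.3702 0.3788 0.008 ]
bferr [0.4906 0.3718 0.008 ]
bhead [0.5414 0.3656 0.008 ]
```

View pics/don.png

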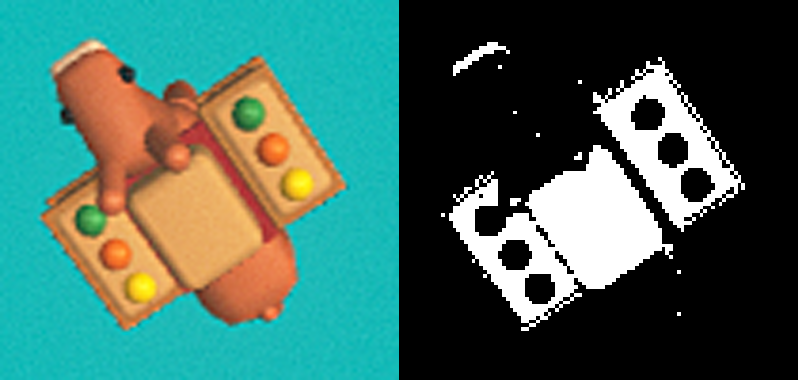

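>>> {"op": "arm_command", "data": {
  "deltas": [0,0,0,0.0,-0.357,0,91,0,0,0,0.0,-0.357,0,91,0,0,0,0.0,-0.357,0,91,0,0,0,0.0,-0.357,0,91,0,0,0,0.0,-0.357,0,91,0,0,0,0.0,-0.357,0,91,0,0,0,0.0,-0.357,0,91,0,0,0,0.0,-0.357,0,91,0,0,0,0.0,-0.357,0,91]
}}

```text
clock: 2.15
position: [0.4449, -0.1807, 0.2455]
ee_rot: [-0.018, -3.141, -0.0]
force: [0.2, 1.1, -0.3]
width: 0.991
gripper_force: 0.0
```

```bash
python3 snap.py w2
```

```text
2.15 [ 0.4449 -0.1807  0.2455] [0.0116 0.9999 0.0001] [-0.0924  0.1993  0.4385  1.9411 -0.0986  1.0224  1.9492]
```

View pics/w2.png

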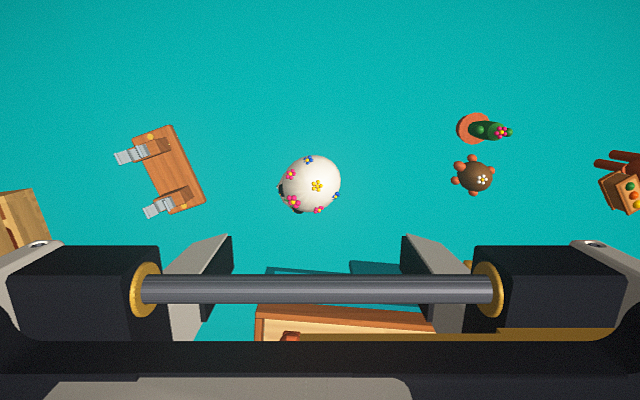

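The donkey crop gives basket corners at full-image (286.3,186.6), (308.7,216.3), (343.4,145.8) and (365.8,178.7), with the saddle centre at (328.4,188.4). In the second wrist view the skull centre is about (311,184). Its dark eyes are at lower left, (283,190) and (298,208), so it faces +x−y. Its symmetric flower pairs are at (308,160)/(336,196) and (291,174)/(318,209). The holder lies around (170,170), with clips at (132,155) and (165,205).

```bash
python3 - <<'E'
from h import *
import pickle
np.set_printoptions(precision=4,suppress=True)
c1,_=pickle.load(open("pics/w1.pkl","rb")); c,s=pickle.load(open("pics/w2.pkl","rb")); ct=cam("top")
q=[plane(c1,p,.056)[:2] for p in [(286.1,186.6),(308.7,216.3),(343.4,145.8),(365.8,178.7)]]
A,B,C,D=q; ax=(A-B)+(C-D); print("donkey yaw",np.degrees(np.arctan2(ax[1],ax[0])),"perp",np.degrees(np.arctan2(*((A+B)-(C+D))[::-1])),"centre baskets",np.mean(q,0),"saddle",plane(c1,(328.4,188.4),.082), "sizes",[np.linalg.norm(v) for v in (A-B,C-D,A-C,B-D)])
# skull: contour silhouette (non-teal) in both views
im=cv2.imread("pics/w2.png"); hsv=cv2.cvtColor(im,cv2.COLOR_BGR2HSV)
def blob(hsv,x0,y0,x1,y1):
    m=np.zeros(hsv.shape[:2],np.uint8); h=hsv[y0:y1,x0:x1]
    m[y0:y1,x0:x1]=~((h[...,0]>78)&(h[...,0]<100)&(h[...,1]>120))
    cn,_=cv2.findContours(m,0,2); return max(cn,key=cv2.contourArea)
b=blob(hsv,265,140,355,225); print("bbox",cv2.boundingRect(b),"ell",cv2.fitEllipse(b))
(u,v),_,_=cv2.fitEllipse(b); print("skull wrist",plane(c,(u,v),.04))
ht=cv2.cvtColor(cv2.imread("pics/top0.png"),cv2.COLOR_BGR2HSV); bt=blob(ht,385,212,422,250); e=cv2.fitEllipse(bt); print("top",e,plane(ct,e[0],.04),"tri",tri(c,(u,v),ct,e[0]))
w=((hsv[...,1]<70)&(hsv[...,2]>120)).astype(np.uint8); w[:140]=0;w[225:]=0;w[:,:265]=0;w[:,355:]=0
for p,r,z in [((308,160),(336,196),.05),((291,174),(318,209),.05),((283,190),(298,208),.035)]:
    a,d=plane(c,p,z),plane(c,r,z); v=d-a; print("pair",a,d,"facing",np.degrees(np.arctan2(v[1],v[0]))-90,"mid",(a+d)/2)
for n,p in [("hA",(115,155)),("hB",(170,125)),("hC",(205,205)),("hclip1",(131,156)),("hclip2",(166,204))]: print(n,plane(c,p,.042 if 'clip' not in n else .07))
E
```

```text
donkey yaw -145.52160981484022 perp -55.66231685148239 centre baskets [0.4476 0.1805] saddle [0.4474 0.1825 0.082 ] sizes [np.float64(0.040879119230337414), np.float64(0.042103240058482504), np.float64(0.07348926619538036), np.float64(0.07341886174003964)]
bbox (276, 155, 65, 59) ell ((309.6733703613281, 184.05987548828125), (55.34269332885742, 63.75589370727539), 60.6896858215332)
skull wrist [ 0.4506 -0.1885  0.04  ]
top ((403.4501037597656, 231.00924682617188), (24.366764068603516, 27.733001708984375), 51.94084930419922) [ 0.4505 -0.1879  0.04  ] tri (array([ 0.4509, -0.1884,  0.038 ]), np.float64(0.0004325983768569453))
pair [ 0.4221 -0.1896  0.05  ] [ 0.4618 -0.1599  0.05  ] facing -53.12915301242728 mid [ 0.442  -0.1747  0.05  ]
pair [ 0.4369 -0.208   0.05  ] [ 0.4764 -0.1796  0.05  ] facing -54.260016369471344 mid [ 0.4567 -0.1938  0.05  ]
pair [ 0.4584 -0.2189  0.035 ] [ 0.4799 -0.2025  0.035 ] facing -52.730599873373606 mid [ 0.4691 -0.2107  0.035 ]
hA [ 0.4159 -0.3968  0.042 ]
hB [ 0.3852 -0.3334  0.042 ]
hC [ 0.473  -0.3063  0.042 ]
hclip1 [ 0.4131 -0.3634  0.07  ]
hclip2 [ 0.4629 -0.336   0.07  ]
```

>>> {"op": "arm_command", "data": {
  "deltas": [0,0,-0.587,0.004,-0.003,-0.1,91,0,0,-0.587,0.004,-0.003,-0.1,91,0,0,-0.587,0.004,-0.003,-0.1,91,0,0,-0.587,0.004,-0.003,-0.1,91,0,0,-0.587,0.004,-0.003,-0.1,91,0,0,-0.587,0.004,-0.003,-0.1,91,0,0,-0.587,0.004,-0.003,-0.13,91,0,0,-0.587,0.004,-0.003,-0.16,91,0,0,-0.587,0.004,-0.003,-0.19,91,0,0,-0.587,0.004,-0.003,-0.205,91,0,0,-0.587,0.004,-0.003,-0.205,91,0,0,-0.587,0.004,-0.003,-0.205,91,0,0,-0.587,0.004,-0.003,-0.205,40,0,0,-0.587,0.004,-0.003,-0.205,40,0,0,-0.587,0.004,-0.003,-0.205,40,0,0,-0.587,0.004,-0.003,-0.205,40,0,0,-0.587,0.004,-0.003,-0.205,40,0,0,-0.587,0.004,-0.003,-0.205,40],
  "force": 20
}}

```text
clock: 4.0
position: [0.449, -0.1836, 0.0411]
ee_rot: [1.412, 2.806, 0.001]
force: [-1.0, 0.3, 5.2]
width: 0.656
gripper_force: 20.0
```

```bash
python3 - <<'E'
from h import *
import pickle
np.set_printoptions(precision=4,suppress=True)
s=sensors.observe(); print(s["position"],np.degrees(np.arctan2(*R.from_rotvec(s["ee_rot"]).as_matrix()[:2,1][::-1])),s["width"],s["gripper_force"],s["force"],s["joints"])
# ledge: till frame from floor inner edges, and bystanders, top view at z=.066
ct=cam("top"); im=cv2.imread("pics/top0.png"); yaw=-0.104; o=np.array([.661,-.003])
def rect(z):
    g=np.array([[-.1,.3],[-.1,-.3],[.1,-.3],[.1,.3]]); Rz=np.array([[np.cos(yaw),-np.sin(yaw)],[np.sin(yaw),np.cos(yaw)]])
    W=g@Rz.T+o; src=proj(ct,np.c_[W,np.full(4,z)]).astype(np.float32)
    return cv2.warpPerspective(im,cv2.getPerspectiveTransform(src,np.float32([[0,200],[600,200],[600,0],[0,0]])),(600,200),flags=cv2.INTER_CUBIC)
a=rect(.066); b=rect(.091); v=np.vstack([a,b])
for k in range(0,600,50): cv2.line(v,(k,0),(k,400),(0,255,255) if k==300 else (90,90,90),1)
for y in (50,100,150,242,250,300,350,358): cv2.line(v,(0,y),(600,y),(255,255,0),1)
cv2.imwrite("pics/ledge.png",v)
E
```

```text
[ 0.449  -0.1836  0.0411] 36.590341683357046 0.6558555908202669 20.000628847628832 [-1.0419  0.316   5.2182] [-0.0779  0.538   0.4824  2.1445 -0.465   0.5596  1.3852]
```

View pics/ledge.png

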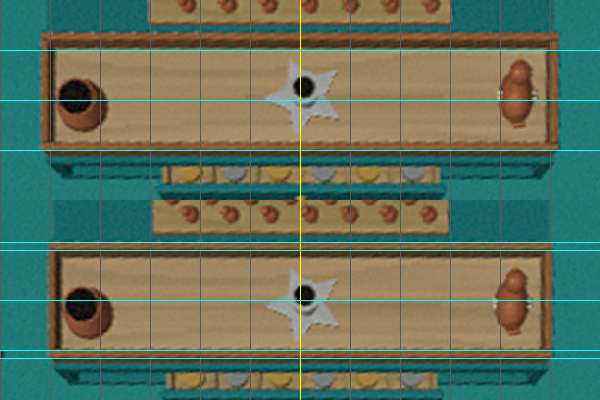

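The ledge picture (1 px = 1 mm in the till frame, left is +y, top half at floor height) shows the rail centred on my grid. The star spans 265–338 px, so y = +35 to −38 mm. The pot's inner edge is near +188 and the bird's near −195. That makes the free gaps 35..188 and −38..−195 mm. The skull goes at y = −116 and the donkey at y = +114.

>>> {"op": "arm_command", "data": {
  "deltas": [0,0,0,0,0,0.04,40,0,0,0,0,0,0.08,40,0,0,0,0,0,0.12,40,0,0,0.09,0.04,0.014,0.13,40,0,0,0.18,0.08,0.028,0.13,40,0,0,0.27,0.12,0.042,0.13,40,0,0,0.36,0.16,0.055,0.13,40,0,0,0.45,0.195,0.066,0.13,40,0,0,0.528,0.195,0.066,0.13,40,0,0,0.528,0.195,0.066,0.13,40,0,0,0.528,0.195,0.066,0.11,40,0,0,0.528,0.195,0.066,0.09,40,0,0,0.528,0.195,0.066,0.08,40,0,0,0.528,0.195,0.066,0.074,40,0,0,0.528,0.195,0.066,0.07,40,0,0,0.528,0.195,0.066,0.07,40]
}}

```text
clock: 5.6
position: [0.6438, -0.1176, 0.1108]
ee_rot: [-0.162, -3.137, 0.0]
force: [-0.3, -0.6, -2.5]
width: 0.654
gripper_force: 20.0
```

```bash
python3 snap.py w3; python3 - <<'E'
from h import *
s=sensors.observe(); print(s["force"],s["width"],s["gripper_force"])
cv2.imwrite("pics/v3.png",optics.get_image("scene")[100:320,100:480])
E
```

```text
5.6 [ 0.6438 -0.1176  0.1108] [ 0.1031  0.9947 -0.    ] [-0.136   0.6272  0.3637  1.6611 -0.2691  0.9031  1.7997]
[-0.8693792   0.12712225 -3.12408289] 0.6545164932290253 19.999693371355534
```

View pics/v3.png

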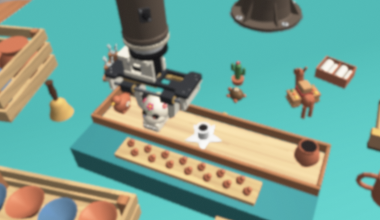

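The skull is held upright above the gap between the bird and the star, facing the customers. I'll lower it the last few millimetres.

>>> {"op": "arm_command", "data": {
  "deltas": [0,0,0,0,0,-0.001,40,0,0,0,0,0,-0.002,40,0,0,0,0,0,-0.003,40,0,0,0,0,0,-0.004,40,0,0,0,0,0,-0.004,40]
}}

```text
clock: 6.2
position: [0.6439, -0.1175, 0.1072]
ee_rot: [0.161, 3.137, 0.0]
force: [-1.9, 0.2, 3.1]
width: 0.655
gripper_force: 20.0
```

>>> {"op": "arm_command", "data": {
  "deltas": [0,0,0,0,0,0,82,0,0,0,0,0,0,82,0,0,0,0,0,0,82,0,0,0,0,0,0,82,0,0,0,0,0,0.02,82,0,0,0,0,0,0.06,82,0,0,0,0,0,0.1,82,0,0,0,0,0,0.138,82,0,0,-0.776,-0.196,0.299,0.138,82,0,0,-0.776,-0.196,0.299,0.138,82,0,0,-0.776,-0.196,0.299,0.138,82,0,0,-0.776,-0.196,0.299,0.138,82,0,0,-0.776,-0.196,0.299,0.138,82,0,0,-0.776,-0.196,0.299,0.138,82,0,0,-0.776,-0.196,0.299,0.138,82,0,0,-0.776,-0.196,0.299,0.138,82,0,0,-0.776,-0.196,0.299,0.138,82,0,0,-0.776,-0.196,0.299,0.138,82]
}}

```text
clock: 8.0
position: [0.4474, 0.1826, 0.2448]
ee_rot: [1.926, 2.482, 0.001]
force: [0.4, 0.2, 0.1]
width: 0.895
gripper_force: 0.0
```

>>> {"op": "arm_command", "data": {
  "deltas": [0,0,-0.775,0,0,0,50,0,0,-0.775,0,0,0,50,0,0,-0.775,0,0,0,50,0,0,-0.775,0,0,0,50,0,0,-0.775,0,0,0,50,0,0,-0.775,0,0,0,50,0,0,-0.775,0,0,0,50,0,0,-0.775,0,0,0,50,0,0,-0.775,0,0,0,50,0,0,-0.775,0,0,0,50]
}}

```text
clock: 9.0
position: [0.4482, 0.1809, 0.2448]
ee_rot: [2.998, 0.939, 0.0]
force: [-0.3, 0.1, 0.3]
width: 0.545
gripper_force: 0.0
```

```bash
python3 snap.py w4; python3 - <<'E'
from h import *
import pickle
np.set_printoptions(precision=4,suppress=True)
s=sensors.observe(); print(s["width"],np.degrees(np.arctan2(*R.from_rotvec(s["ee_rot"]).as_matrix()[:2,1][::-1])))
c,_=pickle.load(open("pics/w4.pkl","rb")); im=cv2.imread("pics/w4.png"); hsv=cv2.cvtColor(im,cv2.COLOR_BGR2HSV)
p=proj(c,[[.4475,.1815,.082]])[0]; print("proj saddle",p)
m=((hsv[...,0]>=14)&(hsv[...,0]<=22)&(hsv[...,1]>60)&(hsv[...,1]<170)&(hsv[...,2]>200)).astype(np.uint8)
m=cv2.morphologyEx(m,cv2.MORPH_OPEN,np.ones((7,7)))
n,l,st,ce=cv2.connectedComponentsWithStats(m)
for i in range(1,n):
    if st[i,4]>150:
        r=cv2.minAreaRect(cv2.findNonZero((l==i).astype(np.uint8))); print(st[i],r,plane(c,r[0],.082))
t=optics.get_image("top"); cv2.imwrite("pics/top4.png",t)
E
```

```text
9.0 [0.4482 0.1809 0.2448] [ 0.5703 -0.8214  0.0004] [-1.1786  0.2463  0.8483  1.9559 -0.2144  1.031  -1.1981]
0.5436094861927063 -55.21494656564437
proj saddle [315.0695 186.6194]
[  437     0   203   124 13283] ((548.4381103515625, 34.57080841064453), (213.26141357421875, 108.08882141113281), 41.18592834472656) [0.6712 0.0942 0.082 ]
[ 583  130   57   88 2389] ((611.0, 173.5), (87.0, 56.0), 90.0) [ 0.6206 -0.0446  0.082 ]
[305 171  23  30 685] ((316.0, 185.5), (29.0, 22.0), 90.0) [0.4489 0.1814 0.082 ]
```

>>> {"op": "arm_command", "data": {
  "deltas": [0,0,0,0,0.0005,-0.05,50,0,0,0,0,0.0005,-0.09,50,0,0,0,0,0.0005,-0.12,50,0,0,0,0,0.0005,-0.145,50,0,0,0,0,0.0005,-0.158,50,0,0,0,0,0.0005,-0.1655,50,0,0,0,0,0.0005,-0.1655,50,0,0,0,0,0.0005,-0.1655,10,0,0,0,0,0.0005,-0.1655,10,0,0,0,0,0.0005,-0.1655,10,0,0,0,0,0.0005,-0.1655,10,0,0,0,0,0.0005,-0.1655,10],
  "force": 25
}}

```text
clock: 10.3
position: [0.4485, 0.1822, 0.0799]
ee_rot: [-3.0, -0.933, -0.002]
force: [-0.6, -0.7, 7.3]
width: 0.32
gripper_force: 25.0
```

Width is 29 mm, so only the fingertips grip the body edge. I'll regrip 5 mm higher on the flat-sided saddle.

>>> {"op": "arm_command", "data": {
  "deltas": [0,0,0,0,0,0,45,0,0,0,0,0,0,45,0,0,0,0,0,0.003,45,0,0,0,0,0,0.0055,45,0,0,0,0,0,0.0055,10,0,0,0,0,0,0.0055,10,0,0,0,0,0,0.0055,10,0,0,0,0,0,0.0055,10,0,0,0,0,0,0.0055,10],
  "force": 25
}}

```text
clock: 11.2
position: [0.4479, 0.182, 0.0847]
ee_rot: [3.0, 0.933, -0.0]
force: [0.8, -0.2, 0.3]
width: 0.281
gripper_force: 24.9
```

>>> {"op": "arm_command", "data": {
  "deltas": [0,0,0,0,0,0.03,10,0,0,0,0,0,0.07,10,0,0,0,0,0,0.11,10,0,0,0,0,0,0.13,10,0,0,0.08,0.035,-0.011,0.13,10,0,0,0.16,0.07,-0.022,0.13,10,0,0,0.24,0.105,-0.033,0.13,10,0,0,0.32,0.14,-0.044,0.13,10,0,0,0.4,0.175,-0.056,0.13,10,0,0,0.48,0.21,-0.067,0.13,10,0,0,0.55,0.225,-0.072,0.13,10,0,0,0.55,0.225,-0.072,0.13,10,0,0,0.55,0.225,-0.072,0.11,10,0,0,0.55,0.225,-0.072,0.09,10,0,0,0.55,0.225,-0.072,0.08,10,0,0,0.55,0.225,-0.072,0.074,10,0,0,0.55,0.225,-0.072,0.071,10,0,0,0.55,0.225,-0.072,0.071,10]
}}

```text
clock: 13.0
position: [0.6728, 0.1102, 0.156]
ee_rot: [2.334, 2.103, 0.0]
force: [0.6, 0.0, -2.6]
width: 0.283
gripper_force: 24.9
```

```bash
python3 - <<'E'
from h import *
s=sensors.observe(); print(s["position"],s["force"],s["width"],np.degrees(np.arctan2(*R.from_rotvec(s["ee_rot"]).as_matrix()[:2,1][::-1])))
a=cv2.resize(optics.get_image("scene")[160:300,180:450],None,fx=2,fy=2)
t=cv2.resize(optics.get_image("top")[90:200,220:450],(540,258))
cv2.imwrite("pics/v5.png",np.vstack([a,t]))
E
```

```text
[0.6728436  0.11024345 0.15598878] [ 0.59253643  0.03594853 -2.6256281 ] 0.28268096552199534 -5.968226384010647
```

View pics/v5.png

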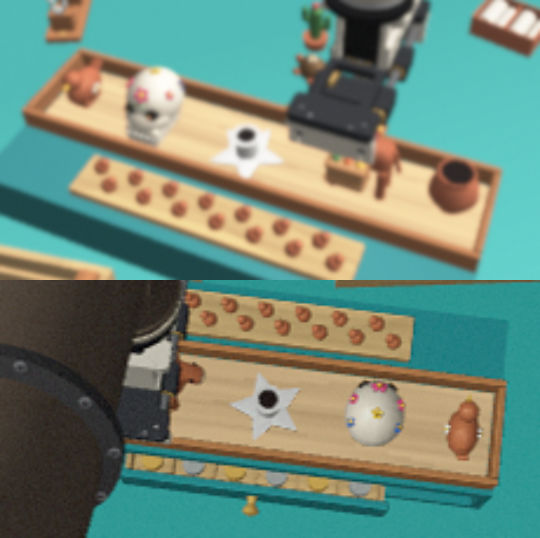

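The skull stands upright on the floor, facing the customers. The donkey hangs lengthwise in the pot-side gap, a few millimetres above the floor, so I'll lower it.

>>> {"op": "arm_command", "data": {
  "deltas": [0,0,0,0,0,-0.0015,10,0,0,0,0,0,-0.003,10,0,0,0,0,0,-0.004,10,0,0,0,0,0,-0.005,10,0,0,0,0,0,-0.0055,10,0,0,0,0,0,-0.0055,10]
}}

```text
clock: 13.7
position: [0.6731, 0.11, 0.1508]
ee_rot: [2.334, 2.103, 0.001]
force: [-1.3, 0.1, 3.0]
width: 0.284
gripper_force: 24.8
```

>>> {"op": "arm_command", "data": {
  "deltas": [0,0,0,0,0,0,48,0,0,0,0,0,0,48,0,0,0,0,0,0,48,0,0,0,0,0,0.02,48,0,0,0,0,0,0.06,48,0,0,0,0,0,0.095,48,0,0,-0.978,-0.241,0.265,0.095,48,0,0,-0.978,-0.241,0.265,0.095,48,0,0,-0.978,-0.241,0.265,0.095,48,0,0,-0.978,-0.241,0.265,0.095,48,0,0,-0.978,-0.241,0.265,0.095,48,0,0,-0.978,-0.241,0.265,0.095,48,0,0,-0.978,-0.241,0.265,0.095,48,0,0,-0.978,-0.241,0.265,0.095,48,0,0,-0.978,-0.241,0.265,0.095,48,0,0,-0.978,-0.241,0.265,0.095,48,0,0,-0.978,-0.241,0.265,0.095,48,0,0,-0.978,-0.241,0.265,0.095,48,0,0,-0.978,-0.241,0.265,0.095,48]
}}

```text
clock: 15.6
position: [0.4319, 0.3751, 0.2453]
ee_rot: [3.14, -0.106, 0.0]
force: [0.5, -0.7, -0.3]
width: 0.522
gripper_force: 0.0
```

```bash
python3 snap.py w6; python3 - <<'E'
from h import *
import pickle
np.set_printoptions(precision=4,suppress=True)
s=sensors.observe(); print(s["width"],np.degrees(np.arctan2(*R.from_rotvec(s["ee_rot"]).as_matrix()[:2,1][::-1])))
def brush(c,im,box,k):
    hsv=cv2.cvtColor(im,cv2.COLOR_BGR2HSV); x0,y0,x1,y1=box
    m=np.zeros(im.shape[:2],np.uint8); h=hsv[y0:y1,x0:x1]
    m[y0:y1,x0:x1]=(h[...,0]>=8)&(h[...,0]<=30)&(h[...,1]>60)
    m=cv2.morphologyEx(m,cv2.MORPH_OPEN,np.ones((k,k)))
    cn,_=cv2.findContours(m,0,2); b=max(cn,key=cv2.contourArea)
    mm=cv2.drawContours(np.zeros_like(m),[b],-1,1,-1); pts=cv2.findNonZero(mm)[:,0]
    P=np.array([plane(c,p,.008)[:2] for p in pts.astype(float)])
    # axis from handle pixels only: iterate PCA, keep tail part
    d0=np.array([1.,-.07]); d0/=np.linalg.norm(d0); t=P@d0; tail=t.min(); sel=P[t<tail+.105]
    mu=sel.mean(0); d=np.linalg.svd(sel-mu,full_matrices=False)[2][0]; d*=np.sign(d[0])
    n=np.array([-d[1],d[0]]); q=(sel-mu)@n
    print("tail",tail,"len",np.ptp(t),"handle mid",mu,"ang",np.degrees(np.arctan2(d[1],d[0])),"width",np.ptp(q),"origin",mu+d*((P-mu)@d).min()+d*.063, cv2.boundingRect(b))
c,_=pickle.load(open("pics/w6.pkl","rb")); print(proj(c,[[.37,.379,.008],[.54,.366,.008],[.432,.375,.008]]))
im=cv2.imread("pics/w6.png"); brush(c,im,(150,0,500,240),3)
brush(cam("top"),cv2.imread("pics/top0.png"),(165,185,205,265),1)
t=optics.get_image("top"); s=optics.get_image("scene")
a=cv2.resize(s[160:300,180:450],(540,280)); t=cv2.resize(t[90:200,220:450],(540,258)); 
cv2.imwrite("pics/v6.png",np.hstack([np.vstack([a,t])[:, :540],cv2.resize(im[0:400,200:440],(258,430))[:538] if 0 else cv2.copyMakeBorder(cv2.resize(im[:,190:450],(258,397)),0,141,0,0,0)]))
E
```

```text
15.6 [0.4319 0.3751 0.2453] [-0.0677 -0.9977  0.    ] [-1.4826  0.4784  0.9909  1.7585 -0.4366  1.1445 -1.9954]
0.5230792968225122 -93.8982084271655
[[315.5839 220.35  ]
 [317.0242  74.5247]
 [315.4489 171.4549]]
tail 0.34175700398993203 len 0.1760040019934478 handle mid [0.4246 0.3738] ang -5.6688788563467165 width 0.014797010531162582 origin [0.4317 0.3731] (302, 70, 37, 152)
tail 0.34259176328367624 len 0.17502889185467985 handle mid [0.4223 0.375 ] ang -5.975296717631336 width 0.014523254399232442 origin [0.4327 0.3739] (176, 191, 22, 68)
```

View pics/v6.png

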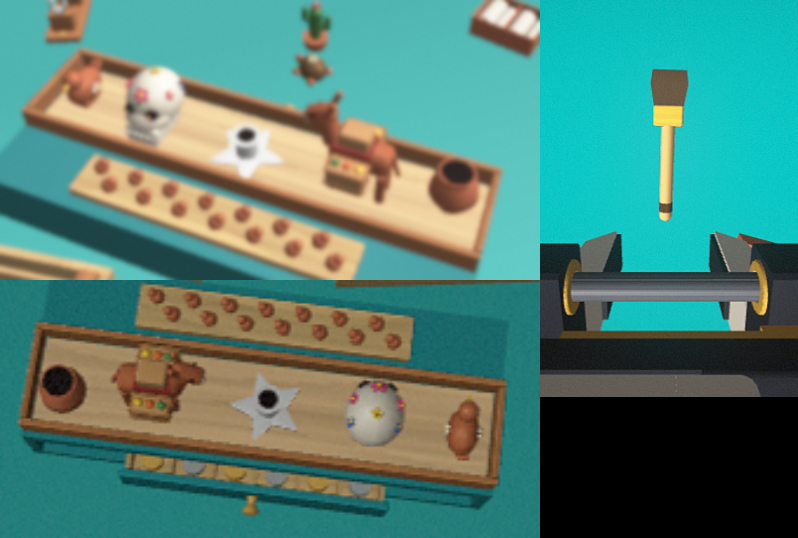

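The last picture I can view confirms that the donkey and the skull stand upright in their gaps and the bystanders are undisturbed. The brush lies straight below the gripper. Before picking it up I'll measure the holder from close by, since a held brush would block the camera.

>>> {"op": "arm_command", "data": {
  "deltas": [0,0,0.355,0.006,-0.725,0,48,0,0,0.355,0.006,-0.725,0,48,0,0,0.355,0.006,-0.725,0,48,0,0,0.355,0.006,-0.725,0,48,0,0,0.355,0.006,-0.725,0,48,0,0,0.355,0.006,-0.725,0,48,0,0,0.355,0.006,-0.725,0,48,0,0,0.355,0.006,-0.725,0,48,0,0,0.355,0.006,-0.725,0,48,0,0,0.355,0.006,-0.725,0,48,0,0,0.355,0.006,-0.725,0,48,0,0,0.355,0.006,-0.725,0,48,0,0,0.355,0.006,-0.725,0,48,0,0,0.355,0.006,-0.725,0,48,0,0,0.355,0.006,-0.725,0,48,0,0,0.355,0.006,-0.725,0,48,0,0,0.355,0.006,-0.725,0,48,0,0,0.355,0.006,-0.725,0,48]
}}

```text
clock: 17.55
position: [0.4382, -0.3486, 0.245]
ee_rot: [-3.047, -0.761, -0.0]
force: [0.3, 0.6, 0.4]
width: 0.521
gripper_force: 0.0
```

```bash
python3 snap.py w7; cat > hold.py <<'E'
from h import *
import pickle,sys
np.set_printoptions(precision=4,suppress=True)
c,s=pickle.load(open("pics/w7.pkl","rb")); im=cv2.imread("pics/w7.png"); hsv=cv2.cvtColor(im,cv2.COLOR_BGR2HSV)
print("holder guess px",proj(c,[[.438,-.35,0],[.438,-.35,.054]]).round(0).tolist())
y1=238; H=hsv[:y1]
wood=((H[...,0]<30)&(H[...,1]>70)&(H[...,2]>50)).astype(np.uint8)
steel=((H[...,1]<70)&(H[...,2]>70)).astype(np.uint8)
dark=(~((H[...,0]>75)&(H[...,0]<100)&(H[...,1]>120))).astype(np.uint8)
for nm,m in (("wood",wood),("steel",steel),("notteal",dark)):
    n,l,st,ce=cv2.connectedComponentsWithStats(cv2.morphologyEx(m,cv2.MORPH_OPEN,np.ones((3,3))))
    for i in range(1,n):
        if st[i,4]>60:
            r=cv2.minAreaRect(cv2.findNonZero((l==i).astype(np.uint8))); print(nm,st[i],ce[i],[np.round(v,1) for v in r])
E
python3 hold.py
```

```text
17.55 [ 0.4382 -0.3486  0.245 ] [ 0.4704 -0.8824 -0.0011] [-0.0993  0.4468  0.9708  1.7864 -0.407   1.1259 -0.0748]
holder guess px [[317.0, 171.0], [317.0, 181.0]]
wood [  0   0  42  32 772] [21.9534 13.9961] [array([20.8, 15.7]), array([42.1, 29. ]), np.float64(65.6)]
wood [ 420    0   92   66 3342] [456.9755  30.3908] [array([461.7,  22.2]), array([ 53.6, 100. ]), np.float64(47.7)]
wood [ 38   2  12  12 111] [43.3964  7.6847] [array([43.5,  7.5]), array([11., 11.]), np.float64(90.0)]
wood [  455     8   185   230 27617] [565.6271 143.85  ] [array([547. , 122.5]), array([229., 184.]), np.float64(90.0)]
wood [  0  41  37  35 763] [19.0721 59.3434] [array([18., 58.]), array([34., 36.]), np.float64(90.0)]
wood [ 298  129   54   86 2712] [323.517  169.9218] [array([324.4, 171.8]), array([41.9, 82. ]), np.float64(9.5)]
steel [317 147  28  18 336] [330.5833 154.6518] [array([330.6, 154.8]), array([27.1, 14.9]), np.float64(9.9)]
steel [308 200  26  20 299] [320.8261 208.8896] [array([320.7, 208.9]), array([25.7, 16.7]), np.float64(10.8)]
notteal [   0    0   51   32 1079] [25.5144 12.4968] [array([25. , 15.5]), array([31., 50.]), np.float64(90.0)]
notteal [ 419    0   93   67 3570] [457.6524  30.2625] [array([461.7,  22.2]), array([ 54.8, 101.4]), np.float64(47.7)]
notteal [  454     8   186   230 29563] [568.9019 142.6536] [array([546.5, 122.5]), array([185., 229.]), np.float64(-0.0)]
notteal [   0   40   37   37 1055] [16.2711 59.146 ] [array([18., 58.]), array([36., 36.]), np.float64(90.0)]
notteal [ 298  129   54   91 3524] [323.9186 172.2795] [array([323.9, 174.4]), array([42.9, 87.6]), np.float64(9.5)]
```

```bash
cat >> hold.py <<'E'
print("-----")
a,b=[plane(c,p,.065)[:2] for p in ((320.7,208.9),(330.6,154.8))]; d=b-a
print("clips",a,b,"dist",np.linalg.norm(d),"mid",(a+b)/2,"ang",np.degrees(np.arctan2(d[1],d[0])))
m=cv2.morphologyEx(dark,cv2.MORPH_OPEN,np.ones((3,3))); n,l=cv2.connectedComponents(m); M=(l==l[172,324]).astype(np.uint8)
r=cv2.minAreaRect(cv2.findNonZero((wood&(cv2.connectedComponents(wood)[1]==cv2.connectedComponents(wood)[1][185,324])).astype(np.uint8)))
q=np.array([plane(c,p,.012)[:2] for p in cv2.boxPoints(r)]); print("base quad",q.tolist(),q.mean(0),[np.linalg.norm(q[i]-q[i-1]) for i in range(4)],[np.degrees(np.arctan2(*(q[i]-q[i-1])[::-1])) for i in range(4)])
# per-row left/right edges of the silhouette, and steel extents, in holder-ish lateral coordinate
for v in range(128,222,6):
    us=np.nonzero(M[v])[0]; su=np.nonzero(steel[v,290:360])[0]+290
    print(v,us.min() if len(us) else None,us.max() if len(us) else None,su.min() if len(su) else "",su.max() if len(su) else "", "".join("#" if steel[v,u] else ("w" if wood[v,u] else ".") for u in range(292,358)))
E
python3 hold.py | sed -n '/-----/,$p'
```

```text
-----
clips [ 0.4153 -0.3663] [ 0.4699 -0.3481] dist 0.057600028307334614 mid [ 0.4426 -0.3572] ang 18.482988036733623
base quad [[0.38689023459471195, -0.34956673398143323], [0.48027462998320436, -0.31888963273921234], [0.4957853173729912, -0.3642527691849252], [0.4029760781537432, -0.39854851616826426]] [ 0.4415 -0.3578] [np.float64(0.0515554977592476), np.float64(0.09829409871757182), np.float64(0.04794158499148789), np.float64(0.09894318140024005)] [np.float64(108.18041911110195), np.float64(18.185533129032436), np.float64(-71.12327584354784), np.float64(-159.71924406949782)]
128 None None   ..................................................................
134 309 347 309 347 .................#wwwwwwwwwwwwwwwwwwwwwwwwwwwwwwwwwwwww#..........
140 308 351 308 308 ................#wwwwwwwwwwwwwwwwwwwwwwwwwwwwwwwwwwwwwwwwwww......
146 307 350 307 350 ...............#wwwwwwwwwwwwwwwwwwwwwwwwwwwwwwwwwww.wwwwww#.......
152 306 349 306 349 ..............#wwwwwwwwwww##########################wwwww#........
158 305 348 305 343 .............#wwwwwwwwwww########ww#################wwww......
[... 162 characters left out ...]
..........
176 302 344 344 344 ...........wwwwwwwwwwwwwwwwwwwwwwwwwwwwwwwwwwwwwwwww#.............
182 302 343 343 343 ..........wwwwwwwwwwwwwwwwwwwwwwwwwwwwwwwwwwwwwwwww#..............
188 301 342   .........wwwwwwwwwwwwwwwwwwwwwwwwwwwwwwwwwwwwwwwww................
194 300 340 327 327 ........wwwwwwwwwwwwwwwwwwwwwwwwwww#ww.wwwwwwwwww.................
200 299 339 316 318 .......wwwwwwwwwwwwwwwww###wwwwwwwwwwwwwwwwwwwww..................
206 298 338 309 338 ......wwwwwwwwwww##.##################wwwwwwww#...................
212 307 337 308 337 ................########wwwwwwww##########www#....................
218 327 332 327 332 ...................................######.........................
```

>>> {"op": "arm_command", "data": {
  "deltas": [0,0,-0.377,-0.006,0.7235,0,48,0,0,-0.377,-0.006,0.7235,0,48,0,0,-0.377,-0.006,0.7235,0,48,0,0,-0.377,-0.006,0.7235,0,48,0,0,-0.377,-0.006,0.7235,0,48,0,0,-0.377,-0.006,0.7235,0,48,0,0,-0.377,-0.006,0.7235,0,48,0,0,-0.377,-0.006,0.7235,0,48,0,0,-0.377,-0.006,0.7235,0,48,0,0,-0.377,-0.006,0.7235,0,48,0,0,-0.377,-0.006,0.7235,0,48,0,0,-0.377,-0.006,0.7235,0,48,0,0,-0.377,-0.006,0.7235,0,48,0,0,-0.377,-0.006,0.7235,0,48,0,0,-0.377,-0.006,0.7235,0,48,0,0,-0.377,-0.006,0.7235,0,48,0,0,-0.377,-0.006,0.7235,-0.05,48,0,0,-0.377,-0.006,0.7235,-0.1,48]
}}

```text
clock: 19.4
position: [0.4313, 0.3751, 0.1451]
ee_rot: [-3.135, 0.158, -0.003]
force: [0.1, 1.5, -0.7]
width: 0.525
gripper_force: 0.0
```

```bash
python3 - <<'E'
from h import *
np.set_printoptions(precision=4,suppress=True)
s=sensors.observe(); print(s["position"],np.degrees(np.arctan2(*R.from_rotvec(s["ee_rot"]).as_matrix()[:2,1][::-1])))
ct=cam("top"); im=cv2.imread("pics/top0.png"); h=cv2.cvtColor(im,cv2.COLOR_BGR2HSV)
m=(~((h[...,0]>75)&(h[...,0]<100)&(h[...,1]>110))).astype(np.uint8); m[:210]=0;m[268:]=0;m[:,:445]=0;m[:,492:]=0
w=((h[...,0]<30)&(h[...,1]>70)).astype(np.uint8)&m
for M in (m,w):
    r=cv2.minAreaRect(cv2.findNonZero(M)); q=np.array([plane(ct,p,.012)[:2] for p in cv2.boxPoints(r)]); print(r[2],q.mean(0),[np.linalg.norm(q[i]-q[i-1]) for i in range(4)],[np.degrees(np.arctan2(*(q[i]-q[i-1])[::-1])) for i in range(2)])
E
```

```text
[0.4313 0.3751 0.1451] -95.76300740242317
70.01689147949219 [ 0.4415 -0.3608] [np.float64(0.10087966029510716), np.float64(0.06400178489620999), np.float64(0.10131997093905455), np.float64(0.06293690897360897)] [np.float64(18.578016876504293), np.float64(-68.79543100248652)]
70.34617614746094 [ 0.4402 -0.3578] [np.float64(0.09919323723337647), np.float64(0.054605614483169154), np.float64(0.09955788813018904), np.float64(0.05371095722276474)] [np.float64(18.223286056247264), np.float64(-69.1173576113)]
```

>>> {"op": "arm_command", "data": {
  "deltas": [0,0,0,0,0,-0.05,48,0,0,0,0,0,-0.09,48,0,0,0,0,0,-0.11,48,0,0,0,0,0,-0.1195,48,0,0,0,0,0,-0.1235,48,0,0,0,0,0,-0.1235,48,0,0,0,0,0,-0.1235,5,0,0,0,0,0,-0.1235,5,0,0,0,0,0,-0.1235,5,0,0,0,0,0,-0.1235,5,0,0,0,0,0,-0.1235,5,0,0,0,0,0,-0.1235,5,0,0,0,0,0,-0.1235,5],
  "force": 50
}}

```text
clock: 20.7
position: [0.432, 0.3737, 0.022]
ee_rot: [-3.137, 0.163, -0.0]
force: [-1.4, 0.1, 5.2]
width: 0.162
gripper_force: 50.0
```

```bash
python3 - <<'E'
from h import *
s=sensors.observe(); print(s["position"],np.degrees(np.arctan2(*R.from_rotvec(s["ee_rot"]).as_matrix()[:2,1][::-1])),s["width"]*91.8,s["force"],s["clock"])
E
```

```text
[0.43197161 0.37365888 0.02196654] -95.95269381680085 14.826066043325149 [-1.37738482  0.14629948  5.21983726] 20.7
```

>>> {"op": "arm_command", "data": {
  "deltas": [0,0,0,0,0,0.03,5,0,0,0,0,0,0.08,5,0,0,0,0,0,0.13,5,0,0,0.277,0.01,-0.7315,0.16,5,0,0,0.277,0.01,-0.7315,0.16,5,0,0,0.277,0.01,-0.7315,0.16,5,0,0,0.277,0.01,-0.7315,0.16,5,0,0,0.277,0.01,-0.7315,0.16,5,0,0,0.277,0.01,-0.7315,0.16,5,0,0,0.277,0.01,-0.7315,0.16,5,0,0,0.277,0.01,-0.7315,0.16,5,0,0,0.277,0.01,-0.7315,0.16,5,0,0,0.277,0.01,-0.7315,0.16,5,0,0,0.277,0.01,-0.7315,0.16,5,0,0,0.277,0.01,-0.7315,0.16,5,0,0,0.277,0.01,-0.7315,0.16,5,0,0,0.277,0.01,-0.7315,0.16,5,0,0,0.277,0.01,-0.7315,0.16,5,0,0,0.277,0.01,-0.7315,0.16,5,0,0,0.277,0.01,-0.7315,0.16,5]
}}

```text
clock: 22.7
position: [0.4411, -0.3585, 0.1813]
ee_rot: [-3.099, -0.514, 0.001]
force: [0.6, 0.3, -1.2]
width: 0.161
gripper_force: 50.0
```

>>> {"op": "arm_command", "data": {
  "deltas": [0,0,0,0,0,-0.03,5,0,0,0,0,0,-0.06,5,0,0,0,0,0,-0.08,5,0,0,0,0,0,-0.08,5,0,0,0,0,0,-0.08,5]
}}

```text
clock: 23.2
position: [0.4422, -0.3568, 0.102]
ee_rot: [-3.098, -0.52, 0.001]
force: [0.0, 0.6, -0.8]
width: 0.163
gripper_force: 50.0
```

```bash
python3 - <<'E'
from h import *
np.set_printoptions(precision=4,suppress=True)
s=sensors.observe(); print(s["position"],np.degrees(np.arctan2(*R.from_rotvec(s["ee_rot"]).as_matrix()[:2,1][::-1])),s["width"]*91.8,s["force"],s["clock"],R.from_rotvec(s["ee_rot"]).as_matrix()[:,2])
E
```

```text
[ 0.4422 -0.3568  0.102 ] -70.95216443756114 14.943771644461405 [ 0.0266  0.6272 -0.7833] 23.2 [-0.0005  0.0007 -1.    ]
```

>>> {"op": "arm_command", "data": {
  "deltas": [0,0,0,0,0,-0.006,5,0,0,0,0,0,-0.011,5,0,0,0,0,0,-0.015,5,0,0,0,0,0,-0.018,5,0,0,0,0,0,-0.021,5,0,0,0,0,0,-0.023,5],
  "force": 58
}}

```text
clock: 23.8
position: [0.4423, -0.3584, 0.0796]
ee_rot: [3.098, 0.517, 0.002]
force: [-2.4, 4.4, 17.5]
width: 0.156
gripper_force: 58.0
```

>>> {"op": "arm_command", "data": {
  "deltas": [0,0,0,0,0,-0.002,5,0,0,0,0,0,-0.004,5,0,0,0,0,0,-0.006,5]
}}

```text
clock: 24.1
position: [0.4423, -0.3579, 0.0734]
ee_rot: [-3.098, -0.518, -0.002]
force: [-0.9, 2.9, 7.4]
width: 0.158
gripper_force: 58.0
```

>>> {"op": "arm_command", "data": {
  "deltas": [0,0,0,0,0,-0.002,5,0,0,0,0,0,-0.004,5,0,0,0,0,0,-0.005,5]
}}

```text
clock: 24.4
position: [0.4417, -0.3574, 0.0677]
ee_rot: [-3.097, -0.518, 0.0]
force: [-4.0, 6.8, 18.0]
width: 0.154
gripper_force: 58.0
```

>>> {"op": "arm_command", "data": {
  "deltas": [0,0,0,0,0,-0.001,5,0,0,0,0,0,-0.002,5,0,0,0,0,0,-0.002,5]
}}

```text
clock: 24.7
position: [0.4417, -0.3575, 0.0675]
ee_rot: [-3.097, -0.517, -0.002]
force: [-6.5, 10.5, 30.0]
width: 0.159
gripper_force: 58.0
```

>>> {"op": "arm_command", "data": {
  "deltas": [0,0,0,0,0,0.002,5,0,0,0,0,0,0.002,45,0,0,0,0,0,0.002,45,0,0,0,0,0,0.002,45,0,0,0,0,0,0.002,45,0,0,0,0,0,0.02,45,0,0,0,0,0,0.06,45,0,0,0,0,0,0.1,45,0,0,0,0,0,0.14,45,0,0,0,0,0,0.18,45,0,0,0,0,0,0.18,45,0,0,0,0,0,0.18,45,0,0,0,0,0,0.18,45]
}}

```text
clock: 26.0
position: [0.4416, -0.3574, 0.2447]
ee_rot: [-3.098, -0.518, 0.002]
force: [0.7, -0.7, 0.1]
width: 0.492
gripper_force: 0.0
```

```bash
python3 snap.py w8; python3 - <<'E'
from h import *
import pickle
np.set_printoptions(precision=4,suppress=True)
s=sensors.observe(); print(s["width"],s["force"])
c,_=pickle.load(open("pics/w8.pkl","rb")); im=cv2.imread("pics/w8.png"); hsv=cv2.cvtColor(im,cv2.COLOR_BGR2HSV)
f=np.array([np.cos(np.radians(19)),np.sin(np.radians(19))]); o=np.array([.4418,-.3577])
for z in (.054,.008): print(z,proj(c,[np.r_[o+f*k,z] for k in (-.063,-.05,0,.055,.115)]).round(1).tolist())
for p in [np.r_[o+f*k,.062] for k in (-.045,-.02,0,.02,.045,.065,.09,.11)]:
    u,v=proj(c,[p])[0].round().astype(int); row=hsv[v,u-25:u+26]
    print(v,u,hsv[v,u],"".join("T" if 75<x[0]<100 and x[1]>120 else ("b" if 14<=x[0]<=24 and x[2]>150 else ("s" if x[1]<70 else "w")) for x in row))
E
```

```text
26.0 [ 0.4416 -0.3574  0.2447] [ 0.3253 -0.9456 -0.0012] [-0.0633  0.4538  0.9391  1.7656 -0.4017  1.1299 -0.2354]
0.48754163267843 [ 0.1259  0.5259 -0.7423]
0.054 [[316.2, 235.2], [316.2, 224.2], [316.3, 179.8], [316.3, 126.4], [316.4, 61.9]]
0.008 [[316.2, 220.8], [316.3, 210.9], [316.3, 171.2], [316.4, 123.9], [316.4, 67.5]]
222 316 [ 12 137 121] TTTTTTTTTTTTTTTTTTwwwwwwwwwwwwwwTTTTTTTTTTTTTTTTTTT
200 316 [ 22 120 243] TTTTTbbwbwwbbbbbwbbwwbbbbbbbbbbwbwwwwwwwwbwwwwTTTTT
181 316 [ 22 114 243] TTTTTbbbbbbwwwwwwbbwbbbbbbbbbbbwwwwbwwbbbbbwwwTTTTT
162 316 [ 22 116 245] TTTTswbwwwwbwwwwwbbwwbbbbbbbbbbwwbwwbwbbbbbbbwsTTTT
137 316 [ 22 118 245] TTTTsbwwbwbwwwwwwbbbwbbbbbbbbbbwwbwbbbbbbwwbwwwTTTT
116 316 [ 25 163 249] TTTTTTTTwbwwwwwbwwwwbwbwbwbwwbbbbbwbbbbbbbwTTTTTTTT
89 316 [ 15  97 113] TTTTTTwwwwwwwwwwwwwwwwwwwwwwwwwwwwwwwwwwwwwwwwwTTTT
67 316 [ 19  84 100] TTTTTTswwwwwwwwwwwwwwwwwwwwwwwwwwwwwwwwwwwwwwwwTTTT
```

```bash
python3 - <<'E'
from h import *
import pickle
c,_=pickle.load(open("pics/w8.pkl","rb")); hsv=cv2.cvtColor(cv2.imread("pics/w8.png"),cv2.COLOR_BGR2HSV)
teal=(hsv[...,0]>75)&(hsv[...,0]<100)&(hsv[...,1]>120)
col=np.nonzero(~teal[:238,312:321].all(1))[0]; print("rows",col.min(),col.max())
for v in (70,80,90,222,226,230): 
    u=np.nonzero(~teal[v,270:365])[0]+270; print(v,u.min(),u.max(),len(u))
f=np.array([np.cos(np.radians(19)),np.sin(np.radians(19))]); n=np.array([-f[1],f[0]]); o=np.array([.4418,-.3577])
for z in (.054,.07):
    a=proj(c,[np.r_[o+f*.10+n*.021,z],np.r_[o+f*.10-n*.021,z],np.r_[o+f*-.05+n*.008,z],np.r_[o+f*-.05-n*.008,z]]); print(z,"head width px",abs(a[0]-a[1])[0],"tail width",abs(a[2]-a[3])[0],a[0,1],a[2,1], "ends",proj(c,[np.r_[o+f*.115,z],np.r_[o-f*.063,z]])[:,1])
E
```

```text
rows 64 236
70 297 337 41
80 296 338 43
90 297 336 40
222 309 322 14
226 309 322 14
230 309 322 14
0.054 head width px 43.44339166679572 tail width 14.551260285378191 78.69085781440762 224.17222872558608 ends [ 61.93705283 235.15064869]
0.07 head width px 45.725940301251626 tail width 15.21922918913549 77.25562647999556 229.59644791995296 ends [ 59.58755886 241.01468628]
```

```bash
python3 -c "
from cell import arm
print(arm.sign_off())"
```

```text
the job is handed in; nothing more can be done
None
```

The job is handed in at about 26 s: the skull and the donkey stand upright on the ledge, skull facing the customers and donkey lengthwise, the brush is pressed home in its clips, and the arm never went near the bystanders or the drawer.

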